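Tip a carton label-up and clamp it home with the thumb-release stop

ROBOT

A 6-joint arm with a two-finger parallel gripper is mounted at the origin on the work surface. World frame = base frame: x ahead of the robot, y to its left, z up, the work surface at z = 0. Lengths are in mm, angles in degrees, forces in N, time in s.
With the tool pointing down it reaches from about 350 to 850 mm from the base axis. Payload 8.1 kg.
Tool frame: the origin (TCP) lies on the centre line of the jaws, within the pads' length; the fingertips stand 19 mm ahead of it and the grasp point (between the pads) is the TCP; z points along the fingers, y is the line along which they close (so a half turn about z gives the same grasp; the last joint's range is limited). The gripper opens to 85 mm and grips with 20 to 120 N. Pads are 22 mm wide; open, the fingers measure 114 mm over their backs; the gripper's body (76 mm by 85 mm) begins 54 mm behind the grasp point. The pads swing forward as they close: fully open they stand 13 mm farther back than shut.
Start: joints at [-70.439, 7.471, 85.268, -0, 87.261, -4.893], TCP at [248.396, -546.173, 250.292] pointing down, gripper open.
Joint ranges: [-169.43, 169.43], [-51.17, 129.36], [1.28, 143.12], [-76.62, 256.62], [0, 156.53], [-152.29, 152.29]. Speed limits (degrees/s): [136.94, 136.94, 159.86, 180, 180, 180].

INTERFACE

Orientations are given as [roll, pitch, yaw] about the fixed x, y, z axes, in that order (R = Rz(yaw) Ry(pitch) Rx(roll)).
In Python, from bench import r gives the robot as it stands. The module is installed in compiled form; this text tells all that it offers.
- The arm moves only by the tool servo_tool, never from a script. Its arguments are lists of equal length, an entry for each row: "fingers": the finger opening in m, from 0 to 0.0854; "linear": the shift along the tool's x, y, z in m, a list of three; "rotation": the turn, a rotation vector about the tool's x, y, z in degrees, a list of three. A call has 1 to 10 rows; each row is the pose to reach, as a shift and turn from the pose commanded when the call began, along the tool's axes at that moment; what a row does not reach only later rows make up. A row lasts 1/10 s, in which the tool goes at most 50 mm and 8.59 degrees, less where a joint would pass 70% of its speed; a pose out of reach is approached as far as the arm can. A call with a gripper value outside its range is refused whole. The fingers move at their own pace and stop on an object; "force" is the grip in N (left out, the last holds). Time passes only in rows, so rows that repeat a pose let the fingers close. It gives the time, the measured TCP pose, the force, the opening and the grip force at its end, in the units of the state.
- r.sense(): the state, without advancing time (a new reading comes with each control period).
- r.snapshot(name): name is "scene" or "top"; returns a dict with "frame" (400x640x3 uint8, red, green, blue), "fx", "fy", "cx", "cy" (pixels), "camera_from_world" (4x4, takes a point from world to camera coordinates). Camera axes: x right, y up, looking along -z (the intrinsics and any distortion apply to the point x, -y, -z); pixel columns grow to the right and rows downward; lengths in mm; the calibration is good to about 2 mm. A picture is of the moment at which its call begins. There is no depth.
- r.hand_in(): hands the job in; it is judged then, once.
The state is a dict: "time": time; "joint_pos": joint angles; "qd": joint speeds; "joint_efforts": joint torques, N m; "tool_pos": TCP position; "tcp_rot": TCP orientation; "ft_force": force on the tool from outside, world axes, zero at the start; "wrist_torque": the same for the moment, N m; "finger_gap": finger opening in mm; "grip_force": force on a finger pad.
Only numpy, scipy, OpenCV 4.12 (cv2) and the standard library are available. Lean on these libraries where they do the work, as an engineer would, in place of code of your own. Each camera call takes 0.05 s, during which the arm holds its last target. There are 200 camera calls.

TASK

Push over the carton that stands in the blue-fenced squaring jig so that it lies flat with its white label facing up, first moving the jig's sliding stop back if it is in the way of the fall; the flaps are not taped yet, so tip the carton, never lift it. The stop is locked unless its red thumb button is held down: hold it, slide the stop along its rail until it has pushed the carton square and snug against the blue end fence, and let the button come up so the stop stays locked there. Leave the second carton, the tape roll, the tube tray and the glue bottle as they are.

Things in the scene. Friction and masses are not known exactly. Their poses are not given: they have to be found in the camera images.
- jig: Squaring jig fixed to the bench. Origin on the bench surface (z = 0), z up; y runs along the rail away from the end fence, x across it away from the rail. Aluminium rail 40 mm wide, 18 high, centred at x = -115 mm, y = -235 to +295. Blue end fence 45 mm high, inner face y = -235 mm, x = -135 to +75. The carton's bed is the bench between x = -85 and +90 mm (thin black mat).
- fence_face (a point): Point on the blue end fence's inner face at bench height, at jig x = 0; axes as the jig's (y points off the fence into the bed, towards the stop).
- stop (a joint): Travel of the stop along the rail, m: 0 = far end, growing towards the blue fence, to 0.42. The stop's face is (0.460 - value) m from the fence face. Spring pins lock it anywhere (up to 4 mm of play) unless the button is down; freed, it slides with 1 to 2 N of drag, plus what it pushes.
- stop_face (a point): Middle of the orange front face of the stop's blade, 22 mm above the bench, at jig x = 0. The blade crosses the bed from jig x = -88 to +62 mm, 4 to 40 mm above the bench; its face looks at the fence. The black carriage carrying it straddles the rail and reaches 60 mm back from the face.
- button (a joint): Press of the red thumb button on the carriage, m: 0 = up (locked), 0.006 = fully down. It takes about 2 N to start and 8 N fully down. The lock lets go when it is 4 to 5 mm down and catches again when it springs up; with the button up the stop cannot be forced along.
- button_top (a point): Centre of the red button's top (34 mm across the rail, 40 mm along it), pressed down; 44 mm above the bench when up, over the rail's centre line, 30 mm behind the stop's face. Two fixed black guards of the carriage stand before and behind it, 44 mm apart inside, 8 thick, 40 wide, tops 55 mm above the bench: a fingertip between them can push the carriage. The button's sides are open.
- carton_a: Brown carton 90 x 50 x 130 mm (its x, y, z), about 0.3 kg, standing on its 90 x 50 end; origin at that end's centre. White label with a green stripe on the 90 x 130 face on its +y side, wrapping 22 mm over the top edge. One of carton_a and carton_b stands in the jig's bed, the other behind it on the bench; the label faces the fence or the stop, roughly (within 12 deg).
- carton_b: The other brown carton, identical to carton_a in every way.
- carton_a_mid (a point): Centre of carton_a (65 mm up from its origin along its z axis).
- carton_b_mid (a point): Centre of carton_b, likewise.
- tape_roll: Amber roll of tape lying flat, 108 mm across, 48 mm high; origin at the centre of its underside. Leave alone.
- tube_tray: Blue tray of clear tubes, 110 x 200 x 30 mm (x, y, z); origin at the centre of its underside. Leave alone.
- glue_bottle: White glue bottle, 52 mm across, 120 mm high, standing just past the far end of the rail; origin at the centre of its underside. Leave alone.
Not all that is in view belongs to the job. Leave any yellow look-alike of the carton_b alone.

How it is judged (in metres and radians):
On the way:
1. the carton of the jig lies flat in the bed with its label up (((angle between carton_a's own y axis and vertical below 0.08 rad and height (world z) of carton_a_mid below 0.03 m and x of carton_a_mid in the frame of fence_face between -0.06 and 0.06 m and linear speed of carton_a below 0.02 m/s) or (angle between carton_b's own y axis and vertical below 0.08 rad and height (world z) of carton_b_mid below 0.03 m and x of carton_b_mid in the frame of fence_face between -0.06 and 0.06 m and linear speed of carton_b below 0.02 m/s))), for 0.2 s.
At the end, for the whole second after the job is handed in: Jig's carton flat, label up (4.5 deg), end within 3 mm of the blue fence, square within 3 deg, its middle within 60 mm of the bed's middle line (jig x = 0); stop face at most 135 mm from the fence (130 mm carton plus 5 mm play); button up; all at rest ((((angle between carton_a's own y axis and vertical below 0.08 rad and height (world z) of carton_a_mid below 0.03 m and x of carton_a_mid in the frame of fence_face between -0.06 and 0.06 m and linear speed of carton_a below 0.02 m/s) and y of carton_a_mid in the frame of fence_face between 0.061 and 0.068 m and angle between the z axis of carton_a and the y axis of jig, either way round below 0.05 rad) or ((angle between carton_b's own y axis and vertical below 0.08 rad and height (world z) of carton_b_mid below 0.03 m and x of carton_b_mid in the frame of fence_face between -0.06 and 0.06 m and linear speed of carton_b below 0.02 m/s) and y of carton_b_mid in the frame of fence_face between 0.061 and 0.068 m and angle between the z axis of carton_b and the y axis of jig, either way round below 0.05 rad)) and y of stop_face in the frame of fence_face below 0.135 m and value of joint button below 0.001 m and velocity of joint stop between -0.005 and 0.005 m/s); the robot touches nothing.
It fails at once if both cartons moved (the second carton disturbed) (distance of each of carton_a, carton_b from where it was at the start of the episode above 0.015 m).
It fails at once if a carton lifted off the bench (height (world z) of any of carton_a_mid, carton_b_mid above 0.085 m).
It fails at once if the tape roll, the tube tray or the glue bottle moved (distance of any of tape_roll, tube_tray, glue_bottle from where it was at the start of the episode above 0.015 m).
It also fails if it takes over 64 s, if anything falls off the work surface, if the arm or the gripper's body presses on something with over 40 N, if the wrist force passes 120 N, or if a joint passes its speed limit or range.

## Working session

There is one attempt and no reset: what is moved stays moved. The work goes in short steps, Python scripts to look and compute and a tool call to move; the robot and the scene stay as the last step left them, time stands still between calls to the robot, and variables do not carry over. Pictures are saved under pics/ and viewed, at most 10 in all, crops included, and the job is handed in when it is done.

Besides the shell and the picture viewer there is one more tool, called after "Emit:" as name(argument=value, ...) on one line, values as JSON. servo_tool: Moves the arm, as the interface text tells. Its arguments: {"type":"object","properties":{"fingers":{"type":"array","items":{"type":"number"}},"linear":{"type":"array","items":{"type":"array","items":{"type":"number"}}},"rotation":{"type":"array","items":{"type":"array","items":{"type":"number"}}},"force":{"type":"number"}},"required":["fingers","linear","rotation"]}

```bash
mkdir -p pics
cat > h.py <<'E'
import numpy as np, cv2
from bench import r
def snap(n,f=None):
    s=r.snapshot(n)
    if f: cv2.imwrite('pics/'+f,s['frame'][:,:,::-1])
    return s
def ray(s,u,v):
    T=np.array(s['camera_from_world']);R=T[:3,:3];t=T[:3,3]
    d=np.array([(u-s['cx'])/s['fx'],-(v-s['cy'])/s['fy'],-1.])
    return -R.T@t, R.T@d
def onz(s,u,v,z):
    c,d=ray(s,u,v); return c+d*(z-c[2])/d[2]
def two(a,p,b,q):
    c1,d1=ray(a,*p);c2,d2=ray(b,*q)
    k=np.linalg.lstsq(np.c_[d1,-d2],c2-c1,rcond=None)[0]
    x=c1+d1*k[0];y=c2+d2*k[1];return (x+y)/2,np.linalg.norm(x-y)
def proj(s,P):
    T=np.array(s['camera_from_world']);p=T[:3,:3]@P+T[:3,3]
    return s['cx']-s['fx']*p[0]/p[2], s['cy']+s['fy']*p[1]/p[2]
E
python3 - <<'E'
from h import *
a=snap('scene','s0.png');b=snap('top','t0.png')
for s in(a,b):print({k:np.round(v,3) for k,v in s.items() if k!='frame'})
print(r.sense())
E
```

```text
{'fx': np.float64(393.896), 'fy': np.float64(393.896), 'cx': np.float64(319.643), 'cy': np.float64(195.648), 'camera_from_world': array([[ 5.770000e-01,  8.170000e-01, -1.000000e-02, -3.324700e+02],
       [-6.840000e-01,  4.900000e-01,  5.410000e-01,  3.549690e+02],
       [ 4.470000e-01, -3.050000e-01,  8.410000e-01, -1.499301e+03],
       [ 0.000000e+00,  0.000000e+00,  0.000000e+00,  1.000000e+00]])}
{'fx': np.float64(410.868), 'fy': np.float64(410.868), 'cx': np.float64(317.635), 'cy': np.float64(198.519), 'camera_from_world': array([[-1.600000e-02, -1.000000e+00,  2.100000e-02, -1.372300e+01],
       [ 9.840000e-01, -1.200000e-02,  1.770000e-01, -5.840780e+02],
       [-1.770000e-01,  2.300000e-02,  9.840000e-01, -1.033725e+03],
       [ 0.000000e+00,  0.000000e+00,  0.000000e+00,  1.000000e+00]])}
{'time': 0.1, 'joint_pos': array([-7.04393380e+01,  7.50962074e+00,  8.53231318e+01, -1.28732980e-03,
        8.72612960e+01, -4.89202059e+00]), 'qd': array([-0.12155397, -0.14239318, -0.23654795, -0.00227996, -0.06528046,
       -0.08276726]), 'joint_efforts': array([ 8.47598076e-04, -5.70952177e+01, -5.01942980e+01, -2.04972048e-04,
        8.15988926e-03, -1.52588468e-04]), 'tool_pos': array([ 248.23356335, -545.73653791,  249.36051588]), 'tcp_rot': array([-1.79906184e+02, -6.73920814e-03,  2.44527397e+01]), 'ft_force': array([ 0.33160675,  0.10388162, -0.92704905]), 'wrist_torque': array([ 0.10924873,  0.01658497, -0.00066059]), 'grip_force': 0.0, 'finger_gap': 85.05308133837973}
```

View pics/s0.png

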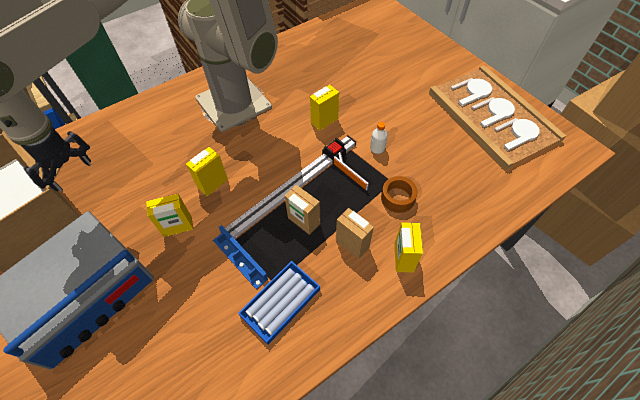

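View pics/t0.png

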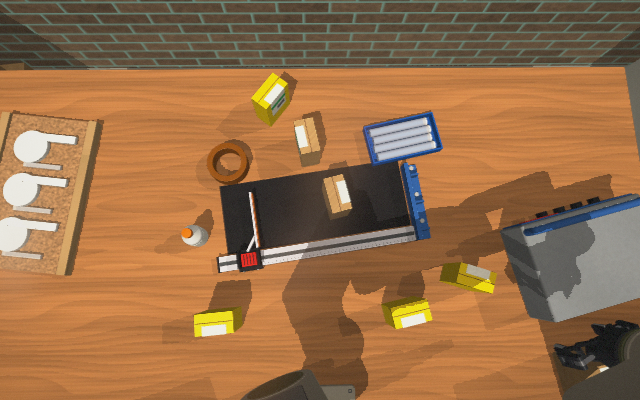

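The scene view shows two brown cartons, at (302,208) on the black mat and (354,230) off it. In the top view they are at (338,195) and (306,136). The four yellow ones are look-alikes. The one on the mat is the jig's carton, and its label faces the blue fence. I'll confirm that in enlarged crops.

Run:
```python
import cv2,numpy as np
a=cv2.imread('pics/s0.png')[125:295,205:425];b=cv2.imread('pics/t0.png')[150:280,205:435]
cv2.imwrite('pics/s1.png',cv2.resize(a,None,fx=3.5,fy=3.5,interpolation=cv2.INTER_CUBIC))
cv2.imwrite('pics/t1.png',cv2.resize(b,None,fx=3.4,fy=3.4,interpolation=cv2.INTER_CUBIC))
```

```text
(no output)
```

View pics/s1.png

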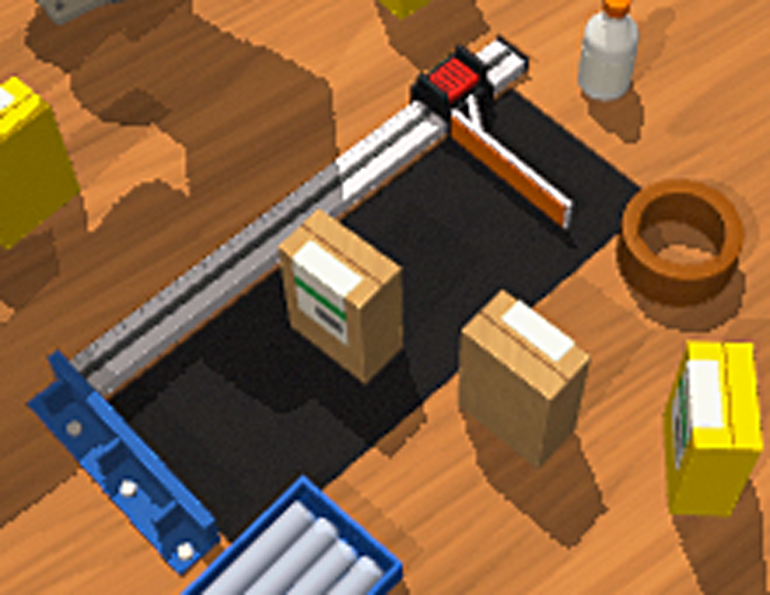

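View pics/t1.png

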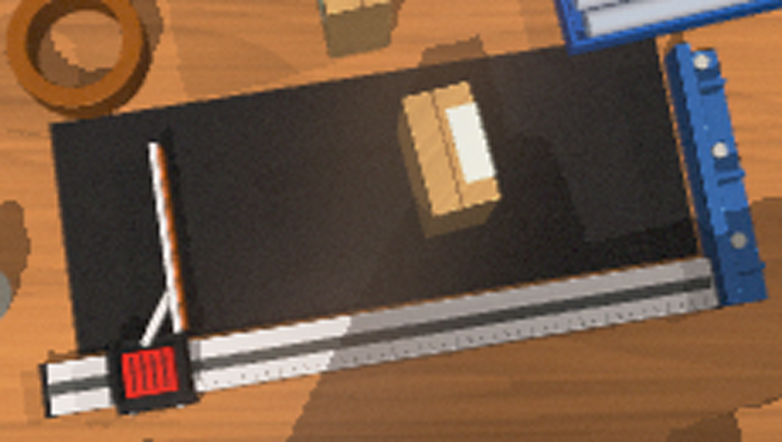

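The crops confirm it. The mat carton's label (white with a green stripe) faces the blue fence, so its top must fall towards the stop. The stop is at the far end (red button at top px ~(249,260)), and the other brown carton lies off the mat. Measuring next.

```bash
cat > m.py <<'E'
from h import *
a=snap('scene');b=snap('top')
S=lambda x,y:(205+x/3.5-.36,125+y/3.5-.36)
T=lambda x,y:(205+x/3.4-.35,150+y/3.4-.35)
for n,p,q in [('button',(454,79),(151,373)),('c1',(317,211),(403,97)),('c2',(402,267),(470,82)),('c3',(362,302),(498,200)),('c4',(280,243),(432,216)),('bladefree',(570,206),(153,143)),('railFarL',(478,50),(42,367)),('railFarR',(524,66),(48,416)),('tape c',(682,222),(78,27)),('fence x+',(212,528),(682,45)),('fence x-',(57,355),(722,305))]:
    x,e=two(a,S(*p),b,T(*q));print(n,x.round(1),round(e,1))
print('bladefree z40',onz(b,*T(153,143),40),'blade rail end z40',onz(b,*T(180,333),40))
print('mat corners',[onz(b,*T(*p),1).round(1) for p in[(50,124),(78,350),(655,38),(697,252)]])
print('rail edge',[onz(b,*T(*p),18).round(1) for p in[(42,367),(48,416),(712,258),(718,303)]])
print('bottle',onz(b,194,236,0),onz(b,187,233,120))
E
python3 m.py
```

```text
button [429.2 161.2  40. ] 6.1
c1 [592.3 -56.1 206.1] 53.6
c2 [632.3 -62.7 169.7] 40.5
c3 [573.5 -80.8  54.5] 67.3
c4 [530.9 -71.8  94. ] 35.4
bladefree [608.1 161.3  36.8] 3.2
railFarL [424.8 221.   47.1] 40.3
railFarR [402.5 263.1 -39.3] 22.7
tape c [693.6 214.8  68.5] 0.5
fence x+ [ 683.4 -261.2   38.1] 4.3
fence x- [ 473.4 -285.5   33.5] 2.3
bladefree z40 [606.70886371 159.3710647   40.        ] blade rail end z40 [457.81030924 136.69108385  40.        ]
mat corners [array([631.2, 248.9,   1. ]), array([448., 222.,   1.]), array([ 698.7, -250. ,    1. ]), array([ 519.4, -275.2,    1. ])]
rail edge [array([434.4, 246.2,  18. ]), array([396.7, 240.6,  18. ]), array([ 512.5, -282.7,   18. ]), array([ 476.7, -285.4,   18. ])]
bottle [494.00125988 313.86241558   0.        ] [490.54837357 297.73561818 120.        ]
```

```bash
cat > m2.py <<'E'
from h import *
a=snap('scene');b=snap('top')
S=lambda x,y:(205+x/3.5-.36,125+y/3.5-.36)
T=lambda x,y:(205+x/3.4-.35,150+y/3.4-.35)
O=np.array([572.4,-31.6]);t=np.radians(8.4);R=np.array([[np.cos(t),np.sin(t)],[-np.sin(t),np.cos(t)]])
J=lambda p:(R@(p[:2]-O)).round(1)
for n,p,q in [('x+stop',(402,267),(403,97)),('x+f',(362,302),(470,82)),('x-f',(280,243),(498,200)),('x-stop',(317,211),(432,216))]:
    x,e=two(a,S(*p),b,T(*q));y=onz(b,*T(*q),130);print(n,x.round(1),round(e,1),'jig',J(x),'z130',J(y),y.round(1))
for P in[(698.7,-250),(519,-275),(683.4,-261.2),(473.4,-285.5),(429,161),(608,161),(631,249),(448,222)]:print(P,J(np.array(P)))
for j in[(-115,214),(0,-235),(0,0)]:print(j,R.T@j+O)
# other carton top corners rough
print('other',[J(onz(b,*p,130)) for p in[(296,124),(313,117),(320,148),(303,154)]],'tray',[J(onz(b,*p,30)) for p in[(363,124),(372,164),(442,150)]])
E
python3 m2.py
```

```text
x+stop [621.3 -32.9 131.3] 3.4 jig [48.2 -8.5] z130 [47.5 -9.9] [620.8 -34.5 130. ]
x+f [631.5 -80.2 136.5] 6.5 jig [ 51.3 -56.7] z130 [ 50.9 -60.1] [631.5 -83.6 130. ]
x-f [544.8 -99.8 130.8] 3.5 jig [-37.2 -63.5] z130 [-38.1 -65. ] [ 544.2 -101.4  130. ]
x-stop [533.6 -54.4 125.1] 1.0 jig [-41.7 -16.9] z130 [-42.1 -16.1] [533.2 -53.7 130. ]
(698.7, -250) [  93.  -234.5]
(519, -275) [ -88.4 -233. ]
(683.4, -261.2) [  76.3 -243.4]
(473.4, -285.5) [-135.  -236.7]
(429, 161) [-113.7  211.5]
(608, 161) [ 63.4 185.3]
(631, 249) [ 99. 269.]
(448, 222) [-86.  269.1]
(-115, 214) [427.3719136  163.30473097]
(0, -235) [ 606.72951171 -264.07899825]
(0, 0) [572.4 -31.6]
other [array([197.,  35.]), array([208.8, -10.5]), array([125.3, -14.8]), array([116.5,  29.7])] tray [array([ 205.6, -152.5]), array([  88.2, -156.2]), array([  97.2, -356. ])]
```

Emit:
servo_tool(fingers=[0,0,0,0,0,0,0,0,0,0], linear=[[0.04,-0.0175,0],[0.08,-0.035,0],[0.12,-0.0525,0],[0.16,-0.07,0],[0.2,-0.0875,0],[0.24,-0.105,0],[0.28,-0.122,0],[0.32,-0.14,0],[0.36,-0.157,0],[0.4,-0.174,0]], rotation=[[0,0,2],[0,0,4],[0,0,6],[0,0,8],[0,0,10],[0,0,12],[0,0,14],[0,0,16],[0,0,16],[0,0,16]])

```text
time: 1.3
tool_pos: [541.5, -220.7, 250.4]
tcp_rot: [180.0, -0.0, 8.5]
ft_force: [-0.0, 0.1, 0.3]
finger_gap: 0.1
grip_force: 0.0
```

Emit:
servo_tool(fingers=[0,0,0,0,0,0,0,0], linear=[[0.02,-0.018,0],[0.042,-0.036,0],[0.063,-0.052,0.02],[0.063,-0.052,0.05],[0.063,-0.052,0.08],[0.063,-0.052,0.105],[0.063,-0.052,0.122],[0.063,-0.052,0.122]], rotation=[[0,0,0],[0,0,0],[0,0,0],[0,0,0],[0,0,0],[0,0,0],[0,0,0],[0,0,0]])

```text
time: 2.1
tool_pos: [593.2, -160.8, 125.0]
tcp_rot: [-179.9, 0.3, 8.5]
ft_force: [-0.2, -0.6, 0.3]
finger_gap: -0.0
grip_force: 0.0
```

```bash
python3 -c "
from h import *
s=snap('scene');f=s['frame'][100:300,200:430,::-1]
cv2.imwrite('pics/s2.png',cv2.resize(f,None,fx=3,fy=3))"
```

```text
(no output)
```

View pics/s2.png

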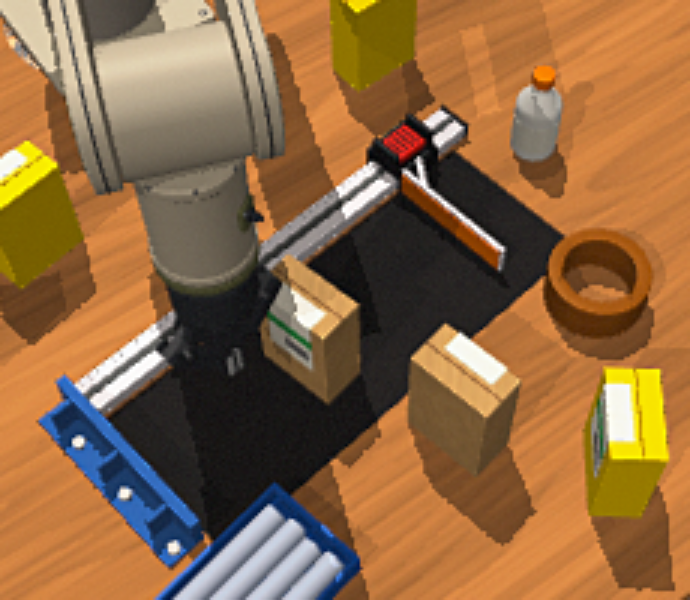

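Emit:
servo_tool(fingers=[0,0,0,0,0,0,0,0,0,0], linear=[[0.002,-0.015,0],[0.002,-0.03,0],[0.002,-0.04,0],[0.002,-0.047,0],[0.002,-0.054,0],[0.002,-0.06,0],[0.002,-0.066,0],[0.002,-0.072,0],[0.002,-0.078,0],[0.002,-0.084,0]], rotation=[[0,0,0],[0,0,0],[0,0,0],[0,0,0],[0,0,0],[0,0,0],[0,0,0],[0,0,0],[0,0,0],[0,0,0]])

```text
time: 3.15
tool_pos: [584.6, -77.7, 128.2]
tcp_rot: [-180.0, 0.0, 8.4]
ft_force: [-0.1, -0.4, -0.5]
finger_gap: 0.2
grip_force: 0.2
```

```bash
python3 -c "
from h import *
s=snap('scene');f=s['frame'][100:300,200:430,::-1]
cv2.imwrite('pics/s3.png',cv2.resize(f,None,fx=3,fy=3));print(r.sense()['ft_force'],r.sense()['tool_pos'])"
```

```text
[0.21618663 0.80884825 0.16915898] [584.51226341 -76.76641357 128.09859452]
```

View pics/s3.png

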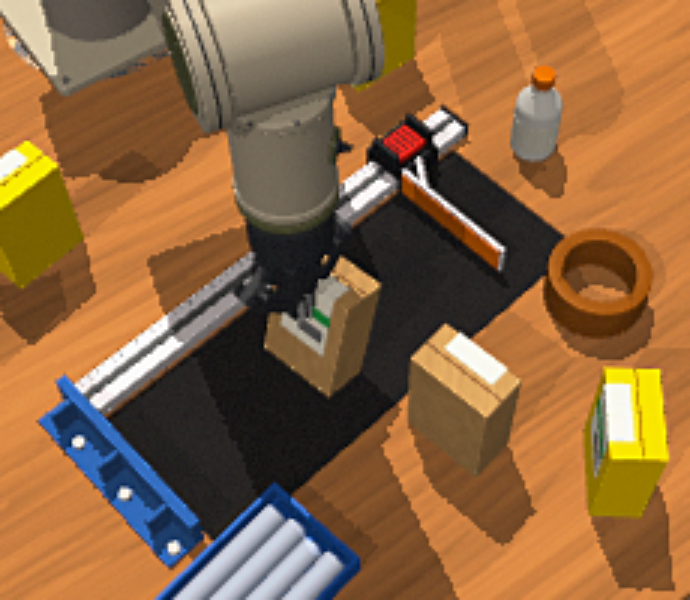

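It is tipping cleanly without sliding, so I'll keep pushing.

Emit:
servo_tool(fingers=[0,0,0,0,0,0,0,0,0,0], linear=[[0,-0.008,0],[0,-0.016,0],[0,-0.024,0],[0,-0.032,0],[0,-0.04,0],[0,-0.04,-0.02],[0,-0.04,-0.05],[0,-0.04,-0.09],[0,-0.04,-0.12],[0,-0.04,-0.12]], rotation=[[0,0,0],[0,0,0],[0,0,0],[0,0,0],[0,0,0],[0,0,0],[0,0,0],[0,0,0],[0,0,0],[0,0,0]])

```text
time: 4.2
tool_pos: [581.5, -38.5, 254.6]
tcp_rot: [179.8, -0.5, 8.5]
ft_force: [-0.0, -0.9, 0.1]
finger_gap: 0.0
grip_force: 0.0
```

```bash
python3 -c "
from h import *
s=snap('scene');f=s['frame'][100:300,200:430,::-1]
g=snap('top')['frame'][130:290,205:435,::-1]
c=np.hstack([cv2.resize(f,(400,348)),cv2.resize(g,(400,278+70))])
cv2.imwrite('pics/s4.png',c);print(r.sense()['ft_force'],r.sense()['tool_pos'])"
```

```text
[-0.70091719  0.93311674 -0.03996079] [579.41271054 -38.28315013 249.26066537]
```

View pics/s4.png

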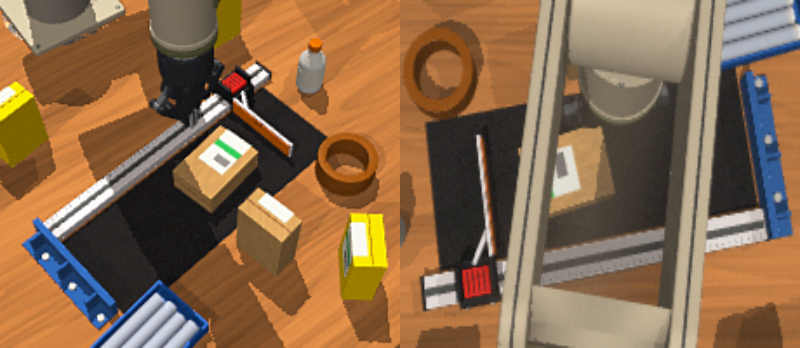

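The carton is flat with its label up, clear of the stop. Next I'll go above the button.

Emit:
servo_tool(fingers=[0,0,0,0,0,0,0,0,0,0], linear=[[-0.02,-0.037,0],[-0.04,-0.073,0],[-0.06,-0.11,0],[-0.08,-0.147,0],[-0.1,-0.184,0],[-0.121,-0.221,0],[-0.121,-0.221,0.04],[-0.121,-0.221,0.08],[-0.121,-0.221,0.12],[-0.121,-0.221,0.14]], rotation=[[0,0,0],[0,0,0],[0,0,0],[0,0,0],[0,0,0],[0,0,0],[0,0,0],[0,0,0],[0,0,0],[0,0,0]])

```text
time: 5.3
tool_pos: [422.7, 161.6, 102.6]
tcp_rot: [180.0, 0.5, 8.5]
ft_force: [-0.7, -0.0, 0.7]
finger_gap: -0.2
grip_force: 0.0
```

Emit:
servo_tool(fingers=[0,0,0], linear=[[0,0,0],[0,0,0],[0,0,0]], rotation=[[0,0,0],[0,0,0],[0,0,0]])

```text
time: 5.6
tool_pos: [427.6, 162.5, 109.6]
tcp_rot: [-180.0, -0.1, 8.4]
ft_force: [0.2, 0.0, 0.1]
finger_gap: 0.2
grip_force: 0.0
```

```bash
python3 -c "
from h import *
s=snap('scene');f=s['frame'][110:190,280:390,::-1]
c=cv2.resize(f,(400,291),interpolation=cv2.INTER_CUBIC)
g=snap('top')['frame'][215:295,200:310,::-1]
cv2.imwrite('pics/s5.png',np.hstack([c,cv2.resize(g,(400,291),interpolation=cv2.INTER_CUBIC)]));print(r.sense()['ft_force'],r.sense()['tool_pos'])
p=r.sense()['tool_pos']-[0,0,19];print(proj(s,p))"
```

```text
[-0.26890953 -0.07284359  0.10225601] [427.94723258 162.55769543 109.97330783]
(np.float64(333.8864537995442), np.float64(136.86958335145428))
```

View pics/s5.png

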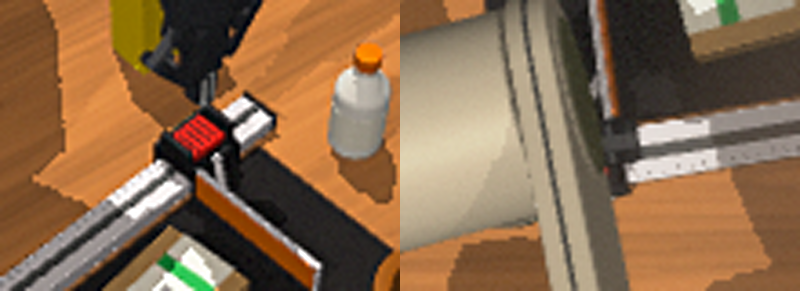

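Run:
```python
from h import *
s=snap('scene');f=s['frame'].astype(int)
m=((f[...,0]>140)&(f[...,1]<70)&(f[...,2]<70)).astype(np.uint8);m[:,:315]=0;m[:,352:]=0;m[:130]=0;m[165:]=0
ys,xs=np.nonzero(m);c=(xs.mean(),ys.mean());print(len(xs),c,xs.min(),xs.max(),ys.min(),ys.max(),onz(s,*c,44),proj(s,np.array([427.4,163.3,44])))
t=cv2.imread('pics/t0.png')[:,:,::-1].astype(int)
m=(t[...,0]>140)&(t[...,1]<70)&(t[...,2]<70);m[:,:230]=0;m[:,270:]=0;m[:240]=0;m[280:]=0
ys,xs=np.nonzero(m);b=snap('top');d=(xs.mean(),ys.mean());print(len(xs),d,onz(b,*d,44),two(s,c,b,d))
```

```text
93 (np.float64(334.48387096774195), np.float64(149.30107526881721)) 328 341 142 164 [440.42300741 157.027596    44.        ] (np.float64(333.6834370004332), np.float64(146.00154472781756))
175 (np.float64(248.48), np.float64(258.98285714285714)) [428.59091529 159.39393887  44.        ] (array([429.90591731, 163.1234467 ,  28.7750988 ]), np.float64(3.395355166180604))
```

Emit:
servo_tool(fingers=[0,0,0,0,0,0], linear=[[0.001,0.0015,0.02],[0.001,0.0015,0.03],[0.001,0.0015,0.036],[0.001,0.0015,0.041],[0.001,0.0015,0.043],[0.001,0.0015,0.043]], rotation=[[0,0,0],[0,0,0],[0,0,0],[0,0,0],[0,0,0],[0,0,0]])

```text
time: 6.4
tool_pos: [427.9, 160.9, 65.3]
tcp_rot: [180.0, 0.0, 8.5]
ft_force: [-0.6, -0.1, -0.3]
finger_gap: 0.1
grip_force: 0.0
```

Emit:
servo_tool(fingers=[0,0,0,0,0], linear=[[0,0,0.002],[0,0,0.004],[0,0,0.006],[0,0,0.008],[0,0,0.008]], rotation=[[0,0,0],[0,0,0],[0,0,0],[0,0,0],[0,0,0]])

```text
time: 6.9
tool_pos: [428.4, 161.1, 57.7]
tcp_rot: [-180.0, -0.1, 8.5]
ft_force: [-1.4, -0.7, 7.5]
finger_gap: 0.3
grip_force: 3.4
```

Emit:
servo_tool(fingers=[0,0,0,0,0,0,0,0,0,0], linear=[[0,0,0.001],[0,0,0.0015],[0,0.006,0.0015],[0,0.013,0.0015],[0,0.02,0.0015],[0,0.027,0.0015],[0,0.034,0.0015],[0,0.041,0.0015],[0,0.048,0.0015],[0,0.055,0.0015]], rotation=[[0,0,0],[0,0,0],[0,0,0],[0,0,0],[0,0,0],[0,0,0],[0,0,0],[0,0,0],[0,0,0],[0,0,0]])

```text
time: 7.9
tool_pos: [436.6, 106.7, 56.9]
tcp_rot: [-180.0, -0.1, 8.5]
ft_force: [-5.6, 5.5, 13.2]
finger_gap: -0.1
grip_force: 6.5
```

Emit:
servo_tool(fingers=[0,0,0,0,0,0,0,0,0,0], linear=[[0,0.008,0],[0,0.016,0],[0,0.024,0],[0,0.032,0],[0,0.04,0],[0,0.048,0],[0,0.056,0],[0,0.064,0],[0,0.072,0],[0,0.08,0]], rotation=[[0,0,0],[0,0,0],[0,0,0],[0,0,0],[0,0,0],[0,0,0],[0,0,0],[0,0,0],[0,0,0],[0,0,0]])

```text
time: 8.9
tool_pos: [448.1, 27.8, 56.9]
tcp_rot: [-179.9, -0.0, 8.5]
ft_force: [-6.3, 4.4, 14.9]
finger_gap: -0.4
grip_force: 7.1
```

```bash
python3 -c "
from h import *
s=snap('scene');f=s['frame'][110:300,200:410,::-1]
c=cv2.resize(f,None,fx=3,fy=3,interpolation=cv2.INTER_CUBIC)
cv2.imwrite('pics/s6.png',c);print(r.sense()['ft_force'],r.sense()['tool_pos'])"
```

```text
[-5.81537709 -0.42199524 12.38205883] [448.37638963  26.5860781   56.9373512 ]
```

View pics/s6.png

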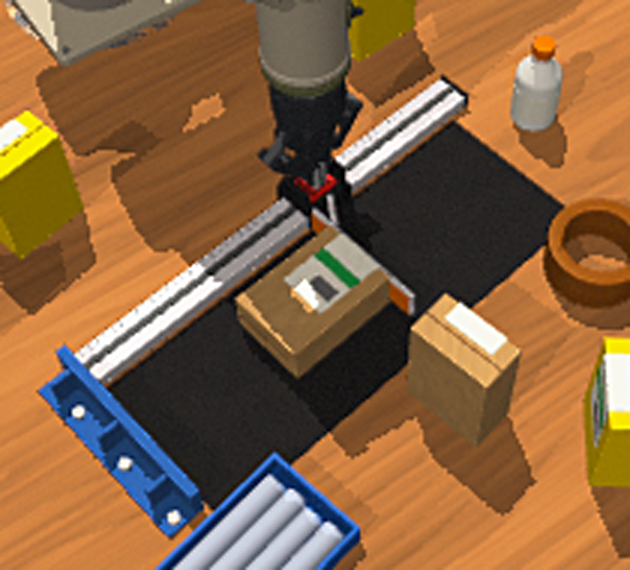

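Emit:
servo_tool(fingers=[0,0,0,0,0,0,0,0,0,0], linear=[[0,0.008,0],[0,0.017,0],[0,0.026,0],[0,0.035,0],[0,0.044,0],[0,0.053,0],[0,0.062,0],[0,0.071,0],[0,0.08,0],[0,0.088,0]], rotation=[[0,0,0],[0,0,0],[0,0,0],[0,0,0],[0,0,0],[0,0,0],[0,0,0],[0,0,0],[0,0,0],[0,0,0]])

```text
time: 9.95
tool_pos: [461.0, -59.7, 56.9]
tcp_rot: [-180.0, -0.0, 8.5]
ft_force: [-7.0, 4.2, 15.6]
finger_gap: -0.3
grip_force: 7.7
```

Emit:
servo_tool(fingers=[0,0,0,0,0,0], linear=[[0,0.003,0],[0,0.006,0],[0,0.009,0],[0,0.012,0],[0,0.015,0],[0,0.018,0]], rotation=[[0,0,0],[0,0,0],[0,0,0],[0,0,0],[0,0,0],[0,0,0]])

```text
time: 10.55
tool_pos: [463.6, -77.3, 56.9]
tcp_rot: [-180.0, -0.0, 8.5]
ft_force: [-7.0, 4.7, 15.9]
finger_gap: 0.1
grip_force: 7.6
```

Emit:
servo_tool(fingers=[0,0,0,0,0,0], linear=[[0,0.002,0],[0,0.004,0],[0,0.006,0],[0,0.008,0],[0,0.01,0],[0,0.012,0]], rotation=[[0,0,0],[0,0,0],[0,0,0],[0,0,0],[0,0,0],[0,0,0]])

```text
time: 11.15
tool_pos: [465.3, -89.1, 56.9]
tcp_rot: [-180.0, 0.0, 8.5]
ft_force: [-6.6, 3.3, 15.2]
finger_gap: -0.1
grip_force: 7.6
```

```bash
python3 -c "
from h import *
s=snap('scene');f=s['frame'][180:300,200:345,::-1]
c=cv2.resize(f,None,fx=4,fy=4,interpolation=cv2.INTER_CUBIC)
cv2.imwrite('pics/s7.png',c);print(r.sense()['ft_force'],r.sense()['tool_pos'])"
```

```text
[-6.60309206  2.80887459 14.25403406] [465.32712933 -89.44986558  56.90879994]
```

View pics/s7.png

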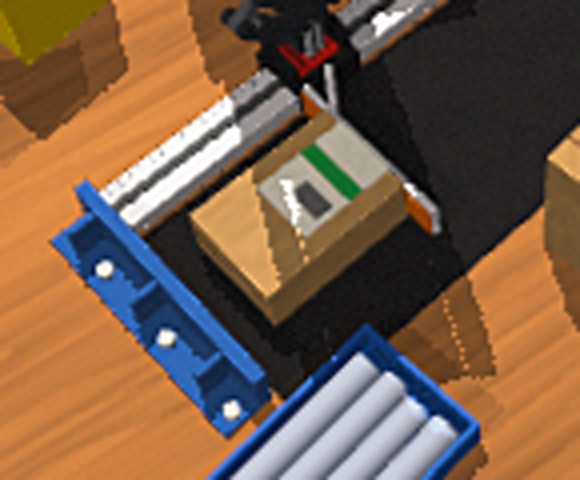

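The carton is square against the stop and has not reached the fence yet; its near bottom corner is at px (268.6,260.4). Working out the gap that is left.

```bash
python3 -c "
from h import *
s=snap('scene');O=np.array([572.4,-31.6]);t=np.radians(8.4);R=np.array([[np.cos(t),np.sin(t)],[-np.sin(t),np.cos(t)]])
for u,v,z in[(275,325,0),(272,295,50),(191,216,50),(265,378,45),(82,183,45),(440,212,40)]:
  print(u,v,(R@(onz(s,200+u/4-.37,180+v/4-.37,z)[:2]-O)).round(1))
print((R@(r.sense()['tool_pos'][:2]-O)).round(1))"
```

```text
275 325 [  34.4 -200.5]
272 295 [  36.3 -197. ]
191 216 [ -52.4 -199.7]
265 378 [  78.5 -238.9]
82 183 [-132.4 -239.8]
440 212 [ 66.3 -64.5]
[-114.4  -41.5]
```

Emit:
servo_tool(fingers=[0,0,0,0,0,0,0,0], linear=[[0,0.004,0],[0,0.008,0],[0,0.012,0],[0,0.016,0],[0,0.02,0],[0,0.024,0],[0,0.027,0],[0,0.029,0]], rotation=[[0,0,0],[0,0,0],[0,0,0],[0,0,0],[0,0,0],[0,0,0],[0,0,0],[0,0,0]])

```text
time: 12.05
tool_pos: [469.5, -118.0, 56.9]
tcp_rot: [-180.0, 0.0, 8.5]
ft_force: [-6.7, 4.2, 16.3]
finger_gap: 0.4
grip_force: 7.6
```

Emit:
servo_tool(fingers=[0,0,0,0], linear=[[0,0.001,0],[0,0.002,0],[0,0.003,0],[0,0.004,0]], rotation=[[0,0,0],[0,0,0],[0,0,0],[0,0,0]])

```text
time: 12.45
tool_pos: [470.1, -121.9, 56.9]
tcp_rot: [-180.0, 0.0, 8.5]
ft_force: [-7.1, 1.8, 14.9]
finger_gap: -0.0
grip_force: 7.6
```

Emit:
servo_tool(fingers=[0,0,0], linear=[[0,0.001,0],[0,0.002,0],[0,0.003,0]], rotation=[[0,0,0],[0,0,0],[0,0,0]])

```text
time: 12.75
tool_pos: [470.4, -124.1, 56.8]
tcp_rot: [-179.9, 0.0, 8.5]
ft_force: [-7.7, 10.3, 18.6]
finger_gap: -0.4
grip_force: 9.1
```

Emit:
servo_tool(fingers=[0,0,0], linear=[[0,0.0005,0],[0,0.001,0],[0,0.001,0]], rotation=[[0,0,0],[0,0,0],[0,0,0]])

```text
time: 13.05
tool_pos: [470.5, -124.3, 56.9]
tcp_rot: [-179.8, 0.0, 8.5]
ft_force: [-7.4, 11.8, 19.6]
finger_gap: 0.2
grip_force: 9.5
```

Emit:
servo_tool(fingers=[0,0,0,0], linear=[[0,0.001,0],[0,0.0015,0],[0,0.0015,0],[0,0.0015,0]], rotation=[[0,0,0],[0,0,0],[0,0,0],[0,0,0]])

```text
time: 13.45
tool_pos: [471.3, -126.1, 56.9]
tcp_rot: [-179.9, -0.1, 8.5]
ft_force: [-4.5, 9.3, 14.8]
finger_gap: 0.1
grip_force: 7.4
```

```bash
python3 -c "
from h import *
s=snap('scene');b=snap('top');O=np.array([572.4,-31.6]);t=np.radians(8.4);R=np.array([[np.cos(t),np.sin(t)],[-np.sin(t),np.cos(t)]])
cv2.imwrite('pics/s8.png',s['frame'][:,:,::-1])
hsv=cv2.cvtColor(s['frame'],cv2.COLOR_RGB2HSV)
m=cv2.inRange(hsv,(8,120,150),(14,255,255));m[:,:240]=0;m[:,330:]=0;m[:180]=0;m[290:]=0
g=cv2.inRange(hsv,(55,120,60),(85,255,255));g[:,:200]=0;g[:,330:]=0;g[:150]=0
ys,xs=np.nonzero(g);print('green',len(xs));
rc=cv2.minAreaRect(cv2.findContours(g,0,2)[0][0]);P=[(R@(onz(s,*p,50)[:2]-O)).round(1) for p in cv2.boxPoints(rc)];print(P)
print(r.sense()['ft_force'],r.sense()['tool_pos'])"
```

```text
green 72
[array([ -36.9, -142.8]), array([ -38.2, -132.2]), array([  16.3, -132.4]), array([  17.5, -142.8])]
[-3.95903514  8.77841224 14.98389235] [ 471.2921634  -126.11897608   56.88824216]
```

Emit:
servo_tool(fingers=[0,0,0,0], linear=[[0,0.0005,0],[0,0.001,0],[0,0.0015,0],[0,0.0015,0]], rotation=[[0,0,0],[0,0,0],[0,0,0],[0,0,0]])

```text
time: 13.95
tool_pos: [471.8, -127.7, 56.9]
tcp_rot: [-179.9, -0.1, 8.5]
ft_force: [-2.9, 9.1, 13.2]
finger_gap: -0.1
grip_force: 6.6
```

Emit:
servo_tool(fingers=[0,0,0,0], linear=[[0,0.0005,0],[0,0.001,0],[0,0.0015,0],[0,0.0015,0]], rotation=[[0,0,0],[0,0,0],[0,0,0],[0,0,0]])

```text
time: 14.35
tool_pos: [472.2, -129.3, 56.9]
tcp_rot: [-179.9, -0.1, 8.5]
ft_force: [-2.4, 7.6, 12.0]
finger_gap: -0.0
grip_force: 6.1
```

Emit:
servo_tool(fingers=[0,0,0,0], linear=[[0,0.0007,0],[0,0.0014,0],[0,0.002,0],[0,0.002,0]], rotation=[[0,0,0],[0,0,0],[0,0,0],[0,0,0]])

```text
time: 14.75
tool_pos: [472.5, -131.3, 56.9]
tcp_rot: [-179.9, -0.1, 8.5]
ft_force: [-0.4, 8.4, 12.6]
finger_gap: -0.1
grip_force: 5.9
```

```bash
cat > g.py <<'E'
from h import *
s=snap('scene');O=np.array([572.4,-31.6]);t=np.radians(8.4);R=np.array([[np.cos(t),np.sin(t)],[-np.sin(t),np.cos(t)]])
hsv=cv2.cvtColor(s['frame'],cv2.COLOR_RGB2HSV)
g=cv2.inRange(hsv,(55,120,60),(85,255,255));g[:,:200]=0;g[:,330:]=0;g[:150]=0
ys,xs=np.nonzero(g);print(len(xs),xs.mean(),ys.mean())
P=np.array([R@(onz(s,x,y,50)[:2]-O) for x,y in zip(xs,ys)]);print(P.mean(0),np.degrees(np.polyfit(P[:,0],P[:,1],1)[0]))
rs=cv2.imread('pics/s8.png')[:,:,::-1].astype(int)
print('diff',[int((np.abs(s['frame'][y0:y1,x0:x1].astype(int)-rs[y0:y1,x0:x1]).sum(2)>40).sum()) for y0,y1,x0,x1 in[(215,280,240,300)]])
print(r.sense()['ft_force'],r.sense()['tool_pos'])
E
python3 g.py
```

```text
71 273.2535211267606 229.74647887323943
[ -10.14912371 -137.54017632] 0.22667101761776454
diff [122]
[-1.53843701  8.23644745 12.90114988] [ 472.49360757 -131.31005594   56.92196911]
```

Emit:
servo_tool(fingers=[0,0,0,0,0], linear=[[0,0.0007,0],[0,0.0014,0],[0,0.002,0],[0,0.0025,0],[0,0.0025,0]], rotation=[[0,0,0],[0,0,0],[0,0,0],[0,0,0],[0,0,0]])

```text
time: 15.3
tool_pos: [472.8, -133.4, 56.9]
tcp_rot: [-179.9, -0.1, 8.5]
ft_force: [-1.3, 10.1, 13.4]
finger_gap: -0.1
grip_force: 7.7
```

Emit:
servo_tool(fingers=[0,0,0,0,0], linear=[[0,0.0007,0],[0,0.0014,0],[0,0.002,0],[0,0.0025,0],[0,0.0025,0]], rotation=[[0,0,0],[0,0,0],[0,0,0],[0,0,0],[0,0,0]])

```text
time: 15.8
tool_pos: [472.8, -133.7, 56.8]
tcp_rot: [-179.6, -0.1, 8.5]
ft_force: [-4.2, 22.6, 18.7]
finger_gap: 0.3
grip_force: 13.6
```

Emit:
servo_tool(fingers=[0,0,0,0,0,0,0,0,0,0], linear=[[0,0,-0.002],[0,0,-0.004],[0,0,-0.006],[0,0,-0.009],[0,-0.003,-0.011],[0,-0.006,-0.016],[0,-0.008,-0.03],[0,-0.008,-0.06],[0,-0.008,-0.1],[0,-0.008,-0.14]], rotation=[[0,0,0],[0,0,0],[0,0,0],[0,0,0],[0,0,0],[0,0,0],[0,0,0],[0,0,0],[0,0,0],[0,0,0]])

```text
time: 16.8
tool_pos: [470.8, -129.4, 198.2]
tcp_rot: [180.0, -0.0, 8.4]
ft_force: [1.4, -1.5, -0.4]
finger_gap: 0.1
grip_force: 0.0
```

Emit:
servo_tool(fingers=[0,0,0,0,0,0], linear=[[-0.02,-0.03,0],[-0.04,-0.06,0],[-0.06,-0.1,0],[-0.06,-0.14,0],[-0.06,-0.14,0],[-0.06,-0.14,0]], rotation=[[0,0,0],[0,0,0],[0,0,0],[0,0,0],[0,0,0],[0,0,0]])

```text
time: 17.4
tool_pos: [391.5, 0.8, 197.2]
tcp_rot: [179.9, -0.1, 8.6]
ft_force: [0.2, 0.0, 0.1]
finger_gap: 0.0
grip_force: 0.0
```

```bash
python3 g.py
python3 - <<'E'
from h import *
b=snap('top');s=snap('scene');O=np.array([572.4,-31.6]);t=np.radians(8.4);R=np.array([[np.cos(t),np.sin(t)],[-np.sin(t),np.cos(t)]])
for s,n in((b,'top'),(s,'scene')):
    f=s['frame'].astype(int);m=((f[...,0]>140)&(f[...,1]<70)&(f[...,2]<70)).astype(np.uint8)
    k,l,st,ce=cv2.connectedComponentsWithStats(m)
    for i in range(1,k):
        if st[i,4]>25:print(n,st[i],ce[i],R@(onz(s,*ce[i],44)[:2]-O))
E
```

```text
73 273.24657534246575 229.75342465753425
[ -10.15047525 -137.56947033] 0.19667055850720902
diff [1221]
[ 0.13549964 -0.17795671  0.05155599] [3.91625194e+02 8.50035918e-02 1.96905687e+02]
top [350 235  16  12  63] [360.03174603 239.41269841] [-110.89717123  -84.57552527]
scene [260 191  16  14  72] [267.23611111 197.48611111] [-111.74221684  -77.24526046]
```

Run:
```python
from h import *
s=snap('scene');O=np.array([572.4,-31.6]);t=np.radians(8.4);R=np.array([[np.cos(t),np.sin(t)],[-np.sin(t),np.cos(t)]])
y=(R@(onz(s,200+331/4-.37,180+172/4-.37,50)[:2]-O))[1]
print('stripe then',y,'end now',-198.5-137.55-y)
# profile along carton midline at z=50 across to the fence
for yy in range(-252,-210,3):
    u,v=proj(s,np.r_[R.T@np.array([-10,yy])+O,48]);print(yy,s['frame'][int(round(v)),int(round(u))])
```

```text
stripe then -103.0223208288754 end now -233.02767917112462
-252 [24 47 81]
-249 [28 52 90]
-246 [ 53 109 194]
-243 [ 47 106 189]
-240 [ 47 106 189]
-237 [ 36 105 204]
-234 [236 165  81]
-231 [222 165  94]
-228 [219 163  95]
-225 [221 166  95]
-222 [219 166  95]
-219 [222 169  97]
-216 [221 164  98]
-213 [221 168  97]
```

The carton's brown top runs right up to the blue fence with no dark gap, and the stripe is square within 0.2°. Handing in.

```bash
python3 -c "
from bench import r
print(r.hand_in())"
```

```text
the job is handed in; nothing more can be done
None
```

I handed in the job at about 17.5 s: the jig's carton lies flat, label up, square within about 0.2° and snug against the blue fence, with the stop slid up behind it and the button released; the hand-in returned no verdict.

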